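# Set the mirror, then seat and ease off the movement clamp

## Robot

A 6-joint arm with a two-finger parallel gripper is mounted at the origin on the work surface. World frame = base frame: x ahead of the robot, y to its left, z up, the work surface at z = 0. Lengths are in m, angles in rad, forces in N, time in s.
With the tool pointing down it reaches from about 0.275 to 0.725 m from the base axis. Payload 15.9 kg.
Tool frame: the origin (TCP) lies between the finger pads; the fingertips stand 19 mm ahead of it and the grasp point (between the pads) is the TCP; z points along the fingers, y is the line along which they close (so a half turn about z gives the same grasp; the last joint's range is limited). The gripper opens to 85 mm and grips with 20 to 120 N. Pads are 22 mm wide; open, the fingers measure 114 mm over their backs; the gripper's body (76 mm by 85 mm) begins 54 mm behind the grasp point. The pads swing forward as they close: fully open they stand 13 mm farther back than shut.
Start: joints at [-1.288, 0.213, -0.034, 1.323, 0, 1.571], TCP at [0.14, -0.48, 0.228] pointing down, gripper open.
Joint ranges: [-2.98, 2.98], [-0.74, 1.72], [-1.14, 1.35], [-2.1, 2.04], [-1.57, 1.44], [-3.14, 3.14]. Speed limits (rad/s): [1.89, 1.89, 2.39, 2.57, 3.14, 3.14].

## Interface

Orientations are given as [roll, pitch, yaw] about the fixed x, y, z axes, in that order (R = Rz(yaw) Ry(pitch) Rx(roll)).
In Python, from cell import bot gives the robot as it stands. The module is installed in compiled form; this text tells all that it offers.
- The arm moves only by the shell command python3 -m crank 'ROWS' [OPENING] [FORCE]. ROWS is text: rows parted by semicolons, each of 4 numbers parted by spaces: the shift along the world's x, y, z in mm, then the turn about the world's z in rad. A call has 1 to 8 rows; each row is the pose to reach, as a shift and turn from the pose commanded when the call began; what a row does not reach only later rows make up. A row lasts 1/8 s, in which the tool goes at most 62.5 mm and 10.7 degrees, less where a joint would pass 70% of its speed; a pose out of reach is approached as far as the arm can. A call with a gripper value outside its range is refused whole. OPENING is the opening, from -1 (shut) to 1 (fully open), set as the call begins (- or left out, the last holds). The fingers move at their own pace and stop on an object; FORCE is the grip in N (left out, the last holds). Time passes only in rows, so rows that repeat a pose let the fingers close. It gives the time, the measured TCP pose, the force, the opening and the grip force at its end, in the units of the state.
- bot.get_state(): the state, without advancing time (a new reading comes with each control period).
- bot.grab_frame(name): name is "scene" or "side" or "wrist"; returns a dict with "frame" (480x640x3 uint8, blue, green, red), "range_z" (480x640 float32, m along the optical axis (not along the pixel's ray), 0 where there is no reading), "fx", "fy", "cx", "cy" (pixels), "world_to_cam" (4x4, takes a point from world to camera coordinates). Camera axes: x right, y down, z forward; pixel columns grow to the right and rows downward; lengths in m; the calibration is good to about 2 mm. The wrist camera is an equidistant fisheye: a pixel r from the principal point sees the ray r / f radians off the axis. A picture is of the moment at which its call begins.
- bot.job_done(): hands the job in; it is judged then, once.
The state is a dict: "time": time; "joint_positions": joint angles; "qvel": joint speeds; "tau": joint torques, N m; "tool_pos": TCP position; "tcp_rot": TCP orientation; "contact_force": force on the tool from outside, world axes, zero at the start; "ft_torque": the same for the moment, N m; "grip_width": opening from 0.0 (shut) to 1.0 (fully open); "finger_force": force on a finger pad.
Only numpy, scipy, OpenCV 4.12 (cv2) and the standard library are available. Lean on these libraries where they do the work, as an engineer would, in place of code of your own. Each camera call takes 0.05 s, during which the arm holds its last target. There are 200 camera calls.

## Task

Take the tall mirror plate out of the rack and lean it against the plain front face of the angle plate, the face towards the clamp: standing on the bench on its short edge, about centred and square to the face, tipped back roughly 20 degrees so that it shows the clamp, and let go of it. Then turn the clamp's thumbscrew clockwise until it seats, back it off a quarter turn, and finish while still gripping the thumbscrew there. Leave the mirror leaning, never let it fall flat, and do not disturb the other plate or the other things on the bench.

Things in the scene. Friction and masses are not known exactly. Their poses are not given: they have to be found in the camera images.
- mirror_plate: the mirror plate: flat polished steel slab, 80 mm wide (its x), 8 mm thick (its y), 120 mm tall (its z), about 0.15 to 0.3 kg. Origin: centre of its lower short edge face. At the start it stands upright in one of the two slots of the rack, its lower edge 8 mm above the bench, top at 128 mm; the slot walls reach to 32 mm above the bench, with 1 mm play at each face. Both faces are alike
- short_plate: the other steel plate in the rack, 80 mm wide, 8 mm thick but only 70 mm tall; stays where it is. Origin: centre of its lower edge face
- rack: wooden plate rack, 90 by 116 mm, 32 mm high, fixed to the bench. Two slots run along its x, 60 mm apart (30 mm either side of its middle, along its y). Origin: centre of its underside
- angle_plate: angle plate, the support: dark steel L fixed to the bench. Its upright is 90 mm wide (its x), 10 mm thick and 65 mm high; its plain front face looks to its +y, towards the clamp; the foot, 70 mm deep, and the rib are behind that face, to its -y. Origin: at bench height on the front face, at the middle of its width. The bench before the face is bare and flat at height 0
- clamp: grey movement clamp fixed to the bench: base 90 by 110 mm, a column on its +y side and an arm reaching over a brass watch movement; arm top 100 mm above the bench, a 30 mm wide steel bush on it reaches 105 mm. The vertical thumbscrew goes through the arm. Origin: at bench height, on the screw's axis
- screw_axis (a point): point fixed to the clamp on the screw's vertical axis, 133 mm above the bench, at the height of the middle of the wing when the joint reads 0
- wing: the thumbscrew's wing, the flat steel bar that one grips and turns: 44 mm long (its x), 10 mm thick (its y), 26 mm high; nothing stands above the arm beside it. Origin: its centre, on the screw's axis, 130 to 133 mm above the bench; it sinks 0.64 mm per radian of screwing in. Its lower edge is at least 12 mm above the bush, on a 9 mm thick round neck
- thumbscrew (a joint): turn of the thumbscrew, rad: grows as it is screwed in (clockwise from above); it seats, hard, at 4.0. The wing's long axis lies along the clamp's x at 0. At the start it needs about 1.2 to 2.6 rad more to seat. It turns with slight friction (about 0.04 N m) and stays where it is left
- loupe: black watchmaker's loupe, 42 mm across, 36 mm high, standing; origin: centre of its underside
- jar: small glass jar with a metal cap, 44 mm across, 50 mm high; origin: centre of its underside
- dish: round open glass dish, 100 mm across, 50 mm high; origin: centre of its underside
- pliers: pliers with two blue handles, lying, about 170 mm long, 12 mm high; origin: on the bench near the middle
- screwdriver: screwdriver, lying, 150 mm long; origin: on the bench near its middle
- oil_cup: small steel covered oil cup, 44 mm across, 30 mm high; origin: centre of its underside
- tin: round metal tin, 60 mm across, 45 mm high; origin: centre of its underside

How it is judged:
By the outcome, as a careful person would: the job done as asked, in the order asked, and still so for the second after the job is handed in, while the arm keeps its last pose, push and grip.
It also fails if it takes over 59 s, if anything falls off the work surface, if the arm or the gripper's body presses on something with over 40 N, if the wrist force passes 120 N, or if a joint passes its speed limit or range.

## Working session

There is one attempt and no reset: what is moved stays moved. The work goes in short steps, Python scripts to look and compute and a shell command to move; the robot and the scene stay as the last step left them, time stands still between calls to the robot, and variables do not carry over. Pictures are saved under pics/ and viewed, at most 10 in all, crops included, and the job is handed in when it is done.

```bash
mkdir -p pics; cat > h.py <<'E'
import numpy as np, cv2
from cell import bot
def grab(n):
    f=bot.grab_frame(n); np.savez('pics/'+n+'.npz',**{k:np.asarray(v) for k,v in f.items()}); return f
def load(n): return np.load('pics/'+n+'.npz')
def cloud(f):
    z=f['range_z']; v,u=np.mgrid[:480,:640]
    P=np.stack([(u-f['cx'])/f['fx']*z,(v-f['cy'])/f['fy']*z,z],-1)
    T=np.linalg.inv(f['world_to_cam']); W=P@T[:3,:3].T+T[:3,3]; W[z==0]=np.nan; return W
E
python3 - <<'E'
from h import *
print(bot.get_state())
for n in('scene','side'):
    f=grab(n); cv2.imwrite(f'pics/{n}1.png',f['frame'])
    T=np.linalg.inv(f['world_to_cam']); print(n,T.round(3),f['fx'])
E
```

```text
{'time': 0.0, 'joint_positions': array([-1.28801600e+00,  2.13364311e-01, -3.50535149e-02,  1.32349756e+00,
       -4.32153406e-07,  1.57079965e+00]), 'qvel': array([ 7.13337288e-04, -3.64743629e-04,  3.08357418e-05,  1.83722158e-03,
        1.06418735e-03, -8.53890783e-05]), 'tau': array([-3.47715548e-03, -6.86164141e+01,  4.87121093e+01,  1.76516350e-02,
       -1.69678506e-04, -2.81612523e-05]), 'tool_pos': array([ 0.13941802, -0.47981422,  0.2279143 ]), 'tcp_rot': array([-3.14047360e+00,  4.35869197e-07,  2.82777006e-01]), 'contact_force': array([-0.2452573 ,  0.05292141, -0.20113852]), 'ft_torque': array([ 0.05035287, -0.02971878, -0.00672084]), 'finger_force': 0.0, 'grip_width': 0.9999071944907296}
scene [[-0.659  0.43  -0.617  1.339]
 [ 0.752  0.387 -0.533  0.715]
 [ 0.01  -0.815 -0.579  0.863]
 [ 0.     0.     0.     1.   ]] 508.7341611483863
side [[-0.997 -0.059  0.053  0.498]
 [-0.077  0.566 -0.821  0.961]
 [ 0.018 -0.822 -0.569  0.749]
 [ 0.     0.     0.     1.   ]] 541.739066428281
```

View pics/scene1.png

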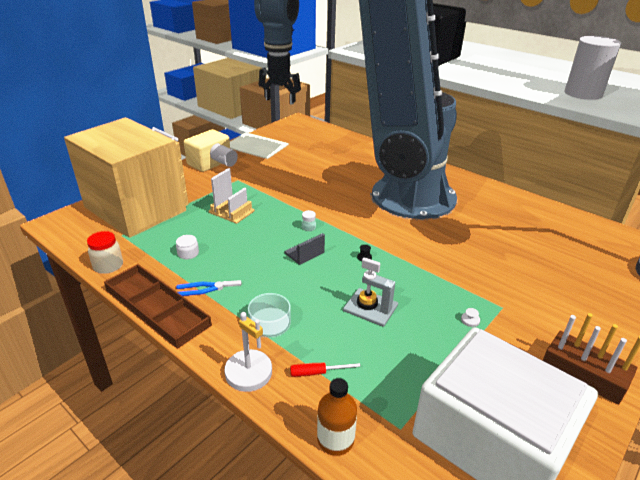

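View pics/side1.png

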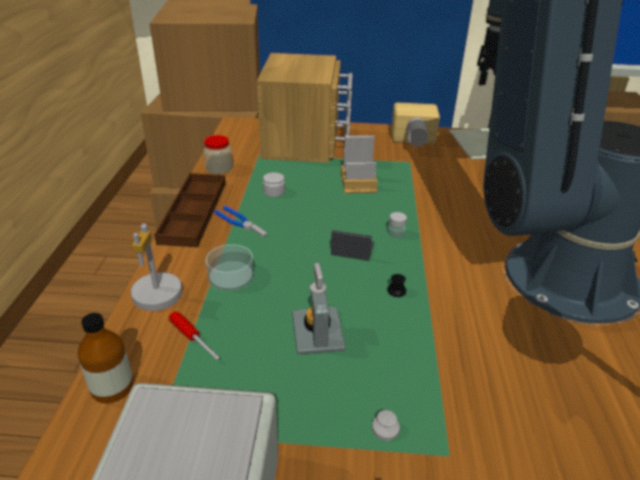

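The scene view shows the tall mirror in the rack's far slot (222,190), with the short plate at (237,203). The angle plate is at (305,248), the clamp at (370,295) and its wing at (371,267). The side view shows the same things at (360,150), (352,245) and (318,310), with the wing at (318,275).

```bash
python3 - <<'E'
from h import *
S=cloud(load('scene')); D=cloud(load('side'))
def at(W,u,v): return W[v,u].round(3)
for n,u,v in[('mir',222,190),('short',237,203),('rack',240,215),('ang',318,245),('ang l',303,255),('clampbase',372,312),('wing',371,267)]: print(n,at(S,u,v))
for n,u,v in[('mir',360,150),('short',360,170),('ang',352,248),('wing',318,272),('arm',320,300)]: print(n,at(D,u,v))
# topview maps, 1mm/2px of merged cloud 
P=np.concatenate([S.reshape(-1,3),D.reshape(-1,3)]);C=np.concatenate([load('scene')['frame'].reshape(-1,3),load('side')['frame'].reshape(-1,3)])
np.savez('pics/cl.npz',P=P,C=C)
def rect(name,W,c,r,z0,z1):
    p=W.reshape(-1,3); m=(np.abs(p[:,:2]-c)<r).all(1)&(p[:,2]>z0)&(p[:,2]<z1); q=p[m]
    if len(q)<4: print(name,len(q)); return
    b=cv2.minAreaRect((q[:,:2]*1000).astype(np.float32)); print(name,len(q),'ctr',np.round(b[0],1),np.round(b[1],1),'ang',round(b[2],1),'zmax',q[:,2].max().round(4))
for nm,W in(('scene',S),('side',D)):
    c=np.array(at(S,222,190)[:2]); rect(nm+' mirror',W,c,.07,.08,.14)
    c=np.array(at(S,237,203)[:2]); rect(nm+' short+',W,c,.07,.04,.074)
    c=np.array(at(S,240,215)[:2]); rect(nm+' rack',W,c,.1,.01,.034)
    c=np.array(at(S,318,245)[:2]); rect(nm+' angle top',W,c,.07,.05,.075); rect(nm+' angle all',W,c,.07,.02,.075)
    c=np.array(at(S,371,267)[:2]); rect(nm+' wing',W,c,.05,.12,.16); rect(nm+' clamp arm',W,c,.09,.09,.106); rect(nm+' clamp base',W,c,.12,.006,.02)
E
```

```text
mir [ 0.479 -0.404  0.072]
short [ 0.476 -0.341  0.049]
rack [ 0.481 -0.324  0.015]
ang [ 0.464 -0.021  0.038]
ang l [ 0.515 -0.031  0.026]
clampbase [0.563 0.236 0.016]
wing [0.547 0.211 0.131]
mir [ 0.477 -0.399  0.09 ]
short [ 0.474 -0.344  0.057]
ang [ 0.486 -0.022  0.03 ]
wing [0.546 0.213 0.145]
arm [0.54  0.236 0.1  ]
scene mirror 336 ctr [ 473.5 -376.6] [85.8 72.4] ang 6.5 zmax 0.1338
scene short+ 369 ctr [ 475.2 -374.4] [87.1 70.7] ang 7.3 zmax 0.074
scene rack 392 ctr [ 475.2 -373.1] [ 93.4 114.7] ang 9.9 zmax 0.034
scene angle top 208 ctr [486.5 -26.5] [17.  91.6] ang 79.6 zmax 0.0706
scene angle all 450 ctr [485.7 -26.3] [17.  95.2] ang 79.6 zmax 0.0706
scene wing 190 ctr [545.9 207.1] [17.  44.2] ang 13.0 zmax 0.1502
scene clamp arm 295 ctr [539.3 229.3] [31.  76.1] ang 11.5 zmax 0.1059
scene clamp base 835 ctr [546.8 210.2] [239.  238.3] ang 0.1 zmax 0.0198
side mirror 493 ctr [ 479.8 -403.1] [81.2 19.5] ang 5.4 zmax 0.1302
side short+ 563 ctr [ 475.7 -372.7] [80.1 74.6] ang 9.2 zmax 0.0739
side rack 394 ctr [ 475.5 -371.2] [ 90.7 101.8] ang 8.0 zmax 0.0339
side angle top 305 ctr [488.5 -27.7] [18.3 88.9] ang 81.9 zmax 0.0669
side angle all 741 ctr [488.9 -27.6] [18.9 90.4] ang 81.1 zmax 0.0669
side wing 169 ctr [545.8 207.7] [10.  44.9] ang 13.5 zmax 0.1468
side clamp arm 458 ctr [541.5 230.8] [29.7 76.8] ang 9.6 zmax 0.106
side clamp base 1279 ctr [543.3 217.5] [ 90.4 112.3] ang 11.2 zmax 0.02
```

```bash
python3 - <<'E'
from h import *
f=load('scene')['frame']; g=load('side')['frame']
a=cv2.resize(f[225:325,280:410],None,fx=3,fy=3,interpolation=cv2.INTER_CUBIC)
b=cv2.resize(g[225:355,280:410],None,fx=3,fy=3,interpolation=cv2.INTER_CUBIC)
h=np.zeros((390,790,3),np.uint8);h[:300,:390]=a;h[:390,400:790]=b
cv2.imwrite('pics/crop1.png',h)
E
```

```text
(no output)
```

View pics/crop1.png

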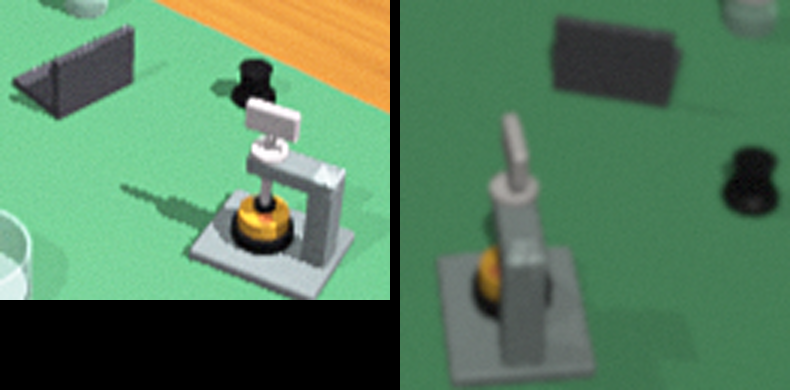

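The crop shows the wing's long axis lying along the clamp arm (left panel 272,118; right panel 515,150). The angle plate's plain face looks towards the clamp. Next I fit box models to the depth points.

```bash
cat > fit.py <<'E'
from h import *
from scipy.optimize import least_squares
def boxfit(W,x0,c,half,pre,zr,r,vert=True):
    """x0=(x,y,yaw) mm/deg; c=local box centre, half=half sizes mm; points within pre mm of the guess box"""
    p=W.reshape(-1,3)*1000; p=p[(np.abs(p[:,:2]-x0[:2])<r).all(1)&(p[:,2]>zr[0])&(p[:,2]<zr[1])]
    def sd(q,p):
        a=np.radians(q[2]); d=p[:,:2]-q[:2]
        l=np.stack([d@[np.cos(a),np.sin(a)],d@[-np.sin(a),np.cos(a)],p[:,2]-(q[3] if len(q)>3 else 0)],1)-c
        k=np.abs(l)-half; return np.linalg.norm(np.maximum(k,0),axis=1)+np.minimum(k.max(1),0)
    q=np.array(x0,float)
    for g in(pre,pre/2,pre/2):
        pp=p[np.abs(sd(q,p))<g]; s=least_squares(lambda q:sd(q,pp),q,loss='soft_l1',f_scale=1.); q=s.x
    return q.round(2),len(pp),np.abs(sd(q,pp)).mean().round(2)
E
cat > fits.py <<'E'
from fit import *
import sys
S=cloud(load('scene')); D=cloud(load('side')); B=np.concatenate([S,D])
for n,W in(('scene',S),('side',D),('both',B)):
    print(n)
    print(' mirror',*boxfit(W,(480,-402,8.5,8),[0,0,60],[40,4,60],12,(80,140),80))
    print(' short',*boxfit(W,(471,-343,8.5,8),[0,0,35],[40,4,35],12,(38,85),60))
    print(' rack',*boxfit(W,(475.5,-372,8.5),[0,0,16],[45,58,16],8,(5,30),90))
    print(' angle',*boxfit(W,(488,-20,-9,0),[0,-5,32.5],[45,5,32.5],12,(10,80),70))
    print(' wing',*boxfit(W,(546,207.5,103.5,131),[0,0,0],[22,5,13],10,(116,155),40))
    print(' clampbase',*boxfit(W,(543,217,11),[0,0,8],[45,55,8],8,(5,22),90))
    print(' arm',*boxfit(W,(541,231,11),[0,0,90],[15,38,10],8,(88,105),60))
p=B.reshape(-1,3);m=(p[:,0]>.25)&(p[:,0]<.75)&(p[:,1]>-.75)&(p[:,1]<-.4)&(p[:,2]>.12)&(p[:,2]<.5);q=p[m];print('tall near rack',np.nanmin(q,0),np.nanmax(q,0),len(q))
E
python3 fits.py
```

```text
scene
 mirror [ 477.72 -404.43    4.38   11.14] 317 1.81
 short [ 468.86 -346.7     8.03   10.57] 259 1.5
 rack [ 472.34 -376.4     7.73] 201 1.85
 angle [486.68 -23.91  -9.43   2.25] 532 1.41
 wing [543.07 205.37 102.59 133.84] 194 1.2
 clampbase [540.84 215.11  11.62] 695 1.66
 arm [536.69 228.11  10.95] 286 1.55
side
 mirror [ 480.36 -403.28    9.25    7.17] 491 1.85
 short [ 472.8  -345.46    9.26    6.8 ] 415 1.78
 rack [ 476.51 -385.31    8.22] 284 1.61
 angle [489.64 -23.29  -9.31  -0.86] 880 1.39
 wing [545.53 205.8  104.67 131.55] 173 0.74
 clampbase [542.97 214.6   12.37] 752 2.3
 arm [538.9  228.29  12.3 ] 414 1.21
both
 mirror [ 478.89 -404.98    7.72   10.37] 807 1.88
 short [ 470.47 -346.18    8.39    8.84] 671 1.73
 rack [ 473.79 -378.18    9.07] 370 2.02
 angle [487.22 -23.27  -9.22   0.61] 1412 1.52
 wing [543.94 205.57 102.5  132.4 ] 367 1.27
 clampbase [541.13 214.6   11.75] 1435 1.99
 arm [537.35 228.11  10.67] 695 1.39
tall near rack [ 0.43631531 -0.74971027  0.12004056] [ 0.74998503 -0.40001549  0.24762383] 10047
```

```bash
python3 - <<'E'
from h import *
p=np.concatenate([cloud(load(n)).reshape(-1,3) for n in('scene','side')])
m=(p[:,0]>.2)&(p[:,0]<.8)&(p[:,1]>-.8)&(p[:,1]<-.3)&(p[:,2]>.145)&(p[:,2]<.4);q=p[m]
for x in np.arange(.2,.8,.04):
    k=q[(q[:,0]>=x)&(q[:,0]<x+.04)]
    if len(k): print(x.round(2),len(k),'ymax',k[:,1].max().round(3),'zmax',k[:,2].max().round(3))
E
python3 -m crank '40 10 0 0.18; 85 20 0 0.36; 130 30 0 0.54; 175 40 0 0.72; 220 50 0 0.9; 265 60 0 1.08; 305 70 0 1.26; 340 77 0 1.437' 1
```

```text
0.48 177 ymax -0.549 zmax 0.216
0.52 458 ymax -0.484 zmax 0.232
0.56 1614 ymax -0.478 zmax 0.247
0.6 1691 ymax -0.48 zmax 0.247
0.64 1763 ymax -0.481 zmax 0.248
0.68 1792 ymax -0.477 zmax 0.246
0.72 1844 ymax -0.48 zmax 0.246
0.76 1669 ymax -0.479 zmax 0.246
time: 1.1
tool_pos: [0.4809, -0.4023, 0.2279]
tcp_rot: [-3.141, -0.001, 1.726]
contact_force: [-0.9, -0.9, 0.8]
grip_width: 1.002
finger_force: 0.0
```

```bash
python3 - <<'E'
from h import *
f=grab('wrist'); print(f['fx'],f['cx'],f['cy'],np.linalg.inv(f['world_to_cam']).round(3)); cv2.imwrite('pics/w1.png',f['frame'])
# project hypotheses (equidistant)
def pr(p):
    c=(f['world_to_cam']@np.r_[p,1])[:3]; r=np.hypot(c[0],c[1]); t=np.arctan2(r,c[2]); return (np.array([f['cx'],f['cy']])+f['fx']*t*c[:2]/r).round(1)
a=np.radians(8.5)
for sx in(-40,40):
  for sy in(-4,4):
    print(sx,sy,pr(np.array([.4795+(sx*np.cos(a)-sy*np.sin(a))/1000,-.4035+(sx*np.sin(a)+sy*np.cos(a))/1000,.128])))
E
```

```text
371.64829954431775 321.6855639958946 235.78867244594278 [[ 0.988  0.15   0.041  0.47 ]
 [ 0.155 -0.952 -0.262 -0.337]
 [-0.     0.266 -0.964  0.373]
 [ 0.     0.     0.     1.   ]]
-40 -4 [262.6 240.2]
-40 4 [262.2 229. ]
40 -4 [378.1 241. ]
40 4 [378.7 229.8]
```

View pics/w1.png

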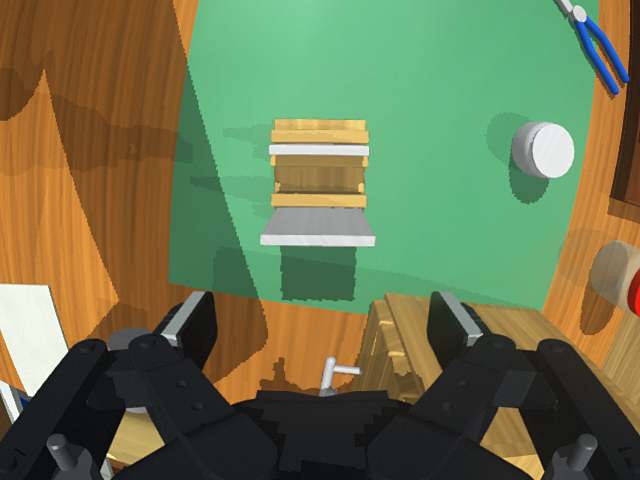

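The wrist view shows the mirror's top edge running from (261,246) to (375,245), parallel to the fingers, with its centre at u=318. The gripper's midline is at u=322, so the tool needs about -2.8 mm along the plate's x.

```bash
python3 -c "
from cell import bot; s=bot.get_state();print(s['tool_pos'],s['tcp_rot'],s['joint_positions'],s['contact_force'])"
python3 -m crank '-2 -4 -30 0; -2 -4 -60 0; -2 -4 -80 0;-2 -4 -80 0;-2 -4 -80 0'
```

```text
[ 0.48401844 -0.40112477  0.22720405] [ 3.14124776e+00 -1.37946073e-03  1.73757677e+00] [-6.92609180e-01  4.94589197e-01  3.62958750e-01  1.43998557e+00
  1.16188515e-03  7.11406461e-01] [ 1.23069464  3.7756293  -1.64954829]
time: 1.78
tool_pos: [0.4777, -0.4073, 0.1493]
tcp_rot: [3.141, 0.001, 1.72]
contact_force: [-0.0, -0.7, 0.3]
grip_width: 0.999
finger_force: 0.0
```

```bash
python3 - <<'E'
from h import *
f=grab('wrist'); cv2.imwrite('pics/w2.png',f['frame'][150:400,150:500].repeat(2,0).repeat(2,1)); s=bot.get_state(); print(s['tool_pos'],s['tcp_rot'])
E
```

```text
[ 0.47788565 -0.40746982  0.14947317] [3.14074158e+00 9.91266540e-04 1.71971287e+00]
```

View pics/w2.png

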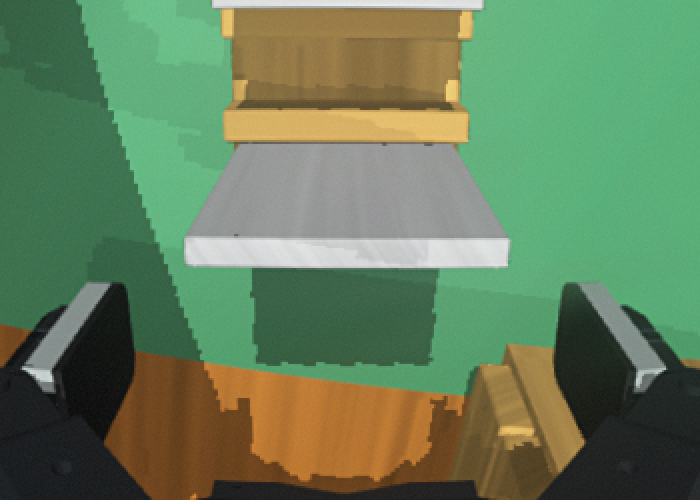

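The enlarged wrist crop shows the plate's top spanning u=185–509 (centre 347) and the finger tips at 132 and 557 (centre 344.5). That puts it within 0.6 mm along x and 0.9 mm along y, so I go down.

```bash
python3 -m crank '0.5 1 -25 0; 0.5 1 -45 0; 0.5 1 -55 0;0.5 1 -55 0;0.5 1 -55 0' && python3 -m crank '0 0 0 0;0 0 0 0;0 0 0 0;0 0 0 0' -1 30
```

```text
time: 2.45
tool_pos: [0.4785, -0.4065, 0.0945]
tcp_rot: [3.141, 0.001, 1.72]
contact_force: [-0.7, -0.1, 0.2]
grip_width: 1.0
finger_force: 0.0
time: 2.95
tool_pos: [0.4784, -0.4067, 0.0947]
tcp_rot: [3.141, 0.002, 1.72]
contact_force: [-2.0, -0.3, 5.5]
grip_width: 0.925
finger_force: 35.6
```

```bash
python3 -m crank '0 0 10 0; 0 0 30 0; 0 0 55 0;0 0 80 0;0 0 95 0;0 0 100 0;0 0 100 0' && python3 -m crank '1 20 0 -0.02; 3 50 0 -0.06; 5 90 0 -0.1; 7 130 0 -0.14;9 170 0 -0.18;11 210 0 -0.22;12 250 0 -0.25;13 285 0 -0.28' && python3 -m crank '1 30 0 -0.01;1 60 0 -0.02; 2 90 0 -0.03; 2 110 0 -0.03;2 125 0 -0.03;2 131 0 -0.03;2 131 0 -0.03;2 131 0 -0.03'
```

```text
time: 3.82
tool_pos: [0.4779, -0.4061, 0.193]
tcp_rot: [-3.141, -0.0, 1.72]
contact_force: [1.5, -0.4, -3.5]
grip_width: 0.929
finger_force: 38.7
time: 4.82
tool_pos: [0.4904, -0.1196, 0.1925]
tcp_rot: [-3.14, -0.0, 1.439]
contact_force: [0.7, -0.8, -2.5]
grip_width: 0.923
finger_force: 38.6
time: 5.82
tool_pos: [0.493, 0.0093, 0.1933]
tcp_rot: [-3.142, 0.0, 1.409]
contact_force: [0.1, 0.1, -3.1]
grip_width: 0.927
finger_force: 38.6
```

```bash
python3 - <<'E'
from fit import *
s=bot.get_state(); print(s['tool_pos'],s['tcp_rot'][2],s['contact_force'],s['grip_width'])
f=grab('scene');g=grab('side'); S=cloud(f);D=cloud(g)
for n,W in(('scene',S),('side',D)):
    print(n,'mirror',*boxfit(W,(493.7,9.7,-9.3,100),[0,0,60],[40,4,60],12,(70,170),80))
    print(' angle',*boxfit(W,(488,-24,-9.3,0),[0,-5,32.5],[45,5,32.5],8,(10,75),70))
h=np.zeros((500,790,3),np.uint8)
h[:450,:390]=cv2.resize(f['frame'][160:310,250:380],None,fx=3,fy=3); h[:450,400:790]=cv2.resize(g['frame'][140:290,290:420],None,fx=3,fy=3)
cv2.imwrite('pics/c2.png',h)
E
```

```text
[0.49301286 0.00933762 0.19334754] 1.40918726862652 [ 0.08782583  0.12005352 -3.09684453] 0.9271815427085113
scene mirror [491.85   9.46  -9.59 100.  ] 502 1.24
 angle [487.63 -23.97  -9.2    2.6 ] 514 1.33
side mirror [494.68  10.03  -9.62 100.  ] 988 1.42
 angle [ 4.8948e+02 -2.3300e+01 -9.3500e+00 -4.4000e-01] 853 1.3
```

View pics/c2.png

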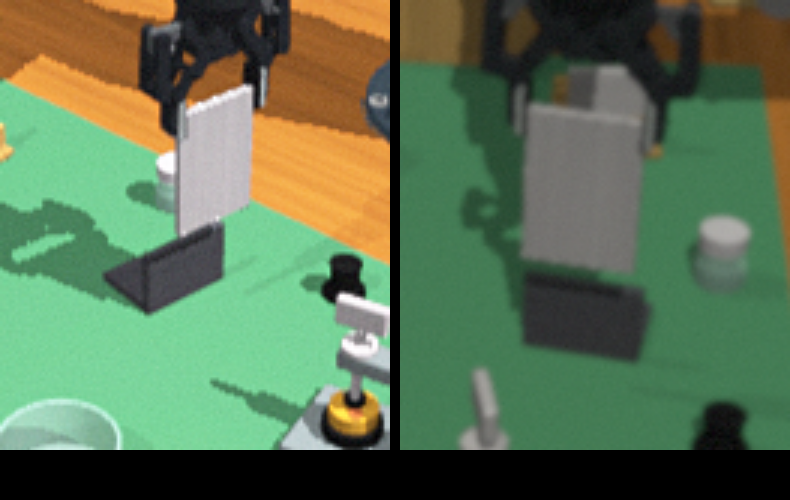

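The crops show the mirror hanging square above the front of the angle plate (left 215,160; right 580,190). The finger tips look higher on the plate than I expected, so I check the plate's height and where the pads grip it.

```bash
python3 - <<'E'
from fit import *
for n in('scene','side'):
    f=load(n); W=cloud(f)
    print(n,*boxfit(W,(493,9.5,-9.5,104),[0,0,60],[40,4,60],14,(70,250),60))
    p=W.reshape(-1,3)*1000; a=np.radians(-9.5); d=p[:,:2]-[493,9.3]; lx=d@[np.cos(a),np.sin(a)]; ly=d@[-np.sin(a),np.cos(a)]
    for sg in(-1,1):
        m=(sg*lx>44)&(sg*lx<62)&(abs(ly)<13)&(p[:,2]>150)&(p[:,2]<300); q=p[m]
        print(sg,len(q),np.percentile(q[:,2],[0,1,3,10,50]).round(1),np.percentile(sg*lx[m],[5,50,95]).round(1),np.percentile(ly[m],[5,95]).round(1))
    u,v=None,None
    for z in(100,106,112,220,226,232):
        c=f['world_to_cam']@np.array([.493-.04*np.cos(a)*1,.0093-.04*np.sin(a),z/1000,1]); print(z,(f['fx']*c[0]/c[2]+f['cx']).round(1),(f['fy']*c[1]/c[2]+f['cy']).round(1))
E
```

```text
scene [492.2    9.47  -9.75 108.98] 1065 1.35
-1 105 [213.4 214.5 219.  234.8 264.9] [44.7 56.4 60.8] [-8.2 12. ]
1 138 [209.6 210.  212.3 219.6 242. ] [44.8 51.5 60.5] [-5.5 12.4]
100 331.4 229.8
106 331.5 227.9
112 331.6 226.0
220 332.9 190.6
226 333.0 188.6
232 333.0 186.5
side [493.75  10.22  -9.58 106.16] 2039 1.44
-1 192 [209.  213.8 216.2 223.6 256.3] [44.7 50.8 60.7] [-4.4 12.7]
1 182 [208.2 210.7 214.2 222.3 257.4] [45.1 53.9 60.6] [-5.8 12.5]
100 368.5 232.8
106 368.7 230.5
112 368.9 228.1
220 372.8 183.1
226 373.0 180.5
232 373.2 177.8
```

Plate bottom is at about 106 mm, square, centred within 1 mm, 33.7 mm off the face. The tips grip its top ~17 mm. I lower it to about 2 mm above the bench, 27.7 mm off the face.

```bash
python3 -m crank '0 0 -20 0; 0 -2 -45 0; -1 -4 -70 0; -1 -6 -90 0; -1 -6 -100 0; -1 -6 -104 0;-1 -6 -104 0;-1 -6 -104 0' - 25; python3 - <<'E'
from fit import *
f=grab('side');W=cloud(f); s=bot.get_state(); print(s['tool_pos'],s['contact_force'])
print(*boxfit(W,(492,4,-9.5,2),[0,0,60],[40,4,60],14,(20,150),60))
f=grab('scene');W=cloud(f)
print(*boxfit(W,(492,4,-9.5,2),[0,0,60],[40,4,60],14,(20,150),60))
E
```

```text
time: 6.92
tool_pos: [0.4925, 0.0039, 0.09]
tcp_rot: [3.141, -0.0, 1.41]
contact_force: [-0.4, 0.3, -2.9]
grip_width: 0.926
finger_force: 38.5
[0.49243117 0.00391748 0.08998999] [-0.0452514  -0.4330214  -3.30866545]
[493.56   4.86  -9.3    2.64] 1525 1.4
[491.63   4.1   -9.13  22.92] 859 1.61
```

```bash
python3 -m crank '-1 -6 0 0; -2 -12 0 0; -3 -18 0 0; -4 -23 -1 0; -4.5 -27 -1 0;-5 -30 -2 0; -5 -30 -2 0' ; python3 -m crank '-0.5 -3 -0.5 0;-1 -6 -1.5 0;-1.3 -8.3 -2 0;-1.3 -8.3 -2 0'; cat > tilt.py <<'E'
from fit import *
def tiltfit():
    s=bot.get_state(); print(s['tool_pos'].round(4),s['contact_force'].round(1),s['ft_torque'].round(2))
    n=np.array([.1616,.987]);x=np.array([.987,-.1616])
    for nm in('scene','side'):
        f=grab(nm);p=cloud(f).reshape(-1,3)*1000; d=p[:,:2]-[488.4,-24]; ly=d@n;lx=d@x
        m=(abs(lx)<37)&(ly>-30)&(ly<50)&(p[:,2]>8)&(p[:,2]<118); ll=np.c_[ly,p[:,2],lx][m]
        fit=lambda q:(ll[:,0]-q[0]+np.tan(q[1])*ll[:,1]-q[2]*ll[:,2])*np.cos(q[1])
        q=least_squares(fit,[25,.3,0],loss='soft_l1',f_scale=1.).x; k=abs(fit(q))<5
        print(nm,'tilt',np.degrees(q[1]).round(1),'front foot d',q[0].round(1),'yaw off',np.degrees(q[2]).round(1),k.sum(),len(k))
        # lateral extent of plate above z 70
        p2=np.c_[lx,ly,p[:,2]]; e=p2[(abs(p2[:,1]-q[0]+np.tan(q[1])*p2[:,2])<5)&(p2[:,2]>72)&(p2[:,2]<95)&(abs(p2[:,0])<60)]
        print('  lateral',np.percentile(e[:,0],[1,99]).round(1))
    return
if __name__=='__main__': tiltfit()
E
python3 tilt.py
```

```text
time: 7.9
tool_pos: [0.4872, -0.0258, 0.0875]
tcp_rot: [3.141, -0.001, 1.41]
contact_force: [0.2, 4.7, -0.2]
grip_width: 0.922
finger_force: 38.9
time: 8.4
tool_pos: [0.4861, -0.034, 0.0857]
tcp_rot: [3.141, -0.002, 1.41]
contact_force: [0.8, 5.3, 1.4]
grip_width: 0.923
finger_force: 39.5
[ 0.4861 -0.034   0.0857] [0.8 5.3 1.4] [ 1.31 -0.14 -0.02]
scene tilt 14.3 front foot d 24.8 yaw off -0.6 838 887
  lateral [-41.1  38.9]
side tilt 14.6 front foot d 25.8 yaw off 0.1 1583 1621
  lateral [-38.7  40.2]
```

```bash
python3 -m crank '-0.2 -1.3 0 0;-0.4 -2.5 0 0;-0.6 -3.7 -0.5 0;-0.8 -5 -0.5 0;-0.8 -5 -0.5 0;-0.8 -5 -0.5 0'; python3 tilt.py
```

```text
time: 9.25
tool_pos: [0.4852, -0.0388, 0.085]
tcp_rot: [3.141, -0.002, 1.41]
contact_force: [1.4, 7.0, -2.2]
grip_width: 0.922
finger_force: 39.0
[ 0.4852 -0.0388  0.085 ] [ 1.4  7.  -2.2] [ 1.46 -0.45  0.  ]
scene tilt 19.2 front foot d 31.2 yaw off -0.6 881 945
  lateral [-41.4  39.9]
side tilt 19.7 front foot d 32.1 yaw off 0.1 1661 1710
  lateral [-39.   39.4]
```

```bash
python3 -m crank '-0.1 -0.4 -0.5 0;-0.1 -0.4 -1 0;-0.1 -0.4 -1 0'; python3 -m crank '0 0 -0.5 0;0 0 -1 0;0 0 -1 0';python3 -c "
from tilt import *
tiltfit()
f=grab('side');W=cloud(f)
p=W.reshape(-1,3)*1000;d=p[:,:2]-[488.4,-24];ly=d@[.1616,.987];lx=d@[.987,-.1616]
m=(abs(lx)<30)&(ly>5)&(ly<60)
for a in range(20,40,2):
  k=m&(ly>=a)&(ly<a+2); print(a,np.median(p[k,2]).round(1) if k.any() else None,end='; ')
"
```

```text
time: 9.72
tool_pos: [0.4853, -0.0392, 0.0843]
tcp_rot: [3.141, -0.002, 1.41]
contact_force: [0.3, 7.6, 2.8]
grip_width: 0.925
finger_force: 39.7
time: 10.1
tool_pos: [0.4854, -0.0392, 0.0834]
tcp_rot: [3.141, -0.002, 1.41]
contact_force: [0.9, 7.0, 2.6]
grip_width: 0.924
finger_force: 39.7
[ 0.4854 -0.0392  0.0834] [0.9 7.  2.6] [ 1.6  -0.23  0.02]
scene tilt 20.0 front foot d 32.3 yaw off -0.8 894 986
  lateral [-41.3  39.3]
side tilt 20.3 front foot d 32.9 yaw off 0.4 1668 1721
  lateral [-38.6  39.9]
20 293.8; 22 320.5; 24 328.0; 26 346.1; 28 376.0; 30 398.4; 32 405.4; 34 402.1; 36 403.9; 38 395.2;
```

```bash
python3 -m crank '0 0.2 -0.5 0;0.1 0.4 -1 0;0.1 0.4 -1 0'; python3 -m crank '0 0.2 -0.5 0;0.1 0.3 -0.8 0;0.1 0.3 -0.8 0'; python3 tilt.py
```

```text
time: 10.62
tool_pos: [0.4856, -0.0388, 0.0824]
tcp_rot: [3.14, -0.002, 1.41]
contact_force: [1.3, 7.4, 3.8]
grip_width: 0.925
finger_force: 39.8
time: 11.0
tool_pos: [0.4857, -0.0385, 0.0816]
tcp_rot: [3.14, -0.002, 1.41]
contact_force: [0.1, 5.6, 3.6]
grip_width: 0.924
finger_force: 39.8
[ 0.4857 -0.0385  0.0816] [0.1 5.6 3.6] [ 1.58 -0.27  0.04]
scene tilt 20.1 front foot d 32.4 yaw off -0.4 899 962
  lateral [-40.4  40.2]
side tilt 20.2 front foot d 32.9 yaw off 0.2 1652 1696
  lateral [-38.1  40.6]
```

```bash
python3 -m crank '0 0.2 -0.5 0;0.1 0.3 -1 0;0.1 0.3 -1 0'; python3 -m crank '0 0.2 -0.5 0;0.1 0.3 -1 0;0.1 0.3 -1 0'; python3 tilt.py
```

```text
time: 11.48
tool_pos: [0.4858, -0.0383, 0.0809]
tcp_rot: [3.14, -0.002, 1.41]
contact_force: [-1.4, 5.5, 8.4]
grip_width: 0.926
finger_force: 40.3
time: 11.85
tool_pos: [0.4859, -0.0383, 0.0806]
tcp_rot: [3.14, -0.001, 1.41]
contact_force: [-6.6, 3.4, 25.6]
grip_width: 0.929
finger_force: 42.1
[ 0.4859 -0.0383  0.0806] [-6.6  3.4 25.6] [1.12 1.8  0.13]
scene tilt 20.2 front foot d 32.3 yaw off -0.1 900 974
  lateral [-40.7  39.1]
side tilt 20.3 front foot d 32.8 yaw off 0.1 1642 1682
  lateral [-38.1  40.1]
```

Firm bench contact (25 N). I ease off 1 mm, then open.

```bash
python3 -m crank '0 0 0.5 0;0 0 1.1 0;0 0 1.1 0' && python3 -m crank '0 0 0 0;0 0 0 0;0 0 0 0;0 0 0 0' 1; python3 tilt.py; python3 - <<'E'
from h import *
f=load('scene');g=load('side')
h=np.zeros((500,790,3),np.uint8)
h[:450,:390]=cv2.resize(f['frame'][160:310,250:380],None,fx=3,fy=3); h[:450,400:790]=cv2.resize(g['frame'][160:310,290:420],None,fx=3,fy=3)
cv2.imwrite('pics/c3.png',h)
E
```

```text
time: 12.32
tool_pos: [0.4858, -0.0383, 0.0808]
tcp_rot: [3.14, -0.001, 1.41]
contact_force: [-0.9, 4.7, 9.2]
grip_width: 0.923
finger_force: 40.3
time: 12.82
tool_pos: [0.4852, -0.0386, 0.0801]
tcp_rot: [-3.141, 0.0, 1.41]
contact_force: [0.3, -0.2, 0.6]
grip_width: 0.997
finger_force: 0.0
[ 0.4852 -0.0386  0.0801] [ 0.3 -0.2  0.6] [ 0.02 -0.    0.01]
scene tilt 19.5 front foot d 31.6 yaw off -0.8 901 973
  lateral [-39.6  40.1]
side tilt 19.7 front foot d 32.3 yaw off -0.0 1623 1673
  lateral [-38.5  39.9]
```

View pics/c3.png

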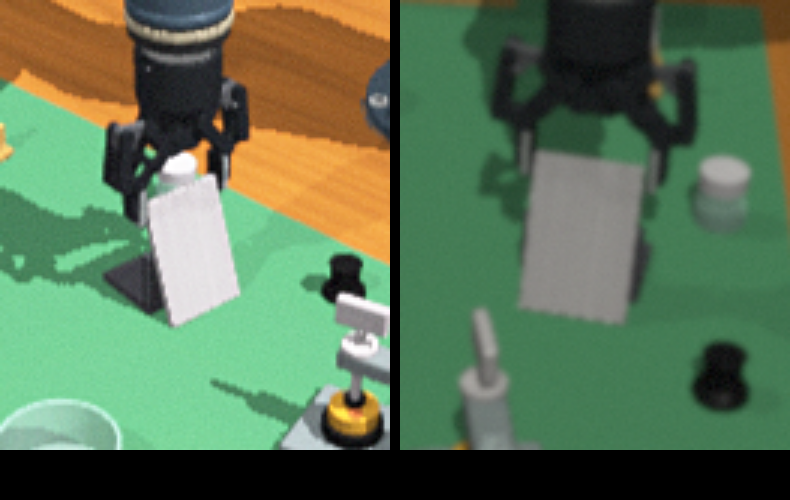

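The mirror leans on the angle plate (left 195,250; right 580,240) at about 19.6°, released with gaps at both fingers. I go straight up.

```bash
python3 -m crank '0 0 5 0;0 0 12 0;0 0 22 0;0 0 40 0;0 0 65 0;0 0 95 0;0 0 120 0;0 0 130 0'; python3 tilt.py
```

```text
time: 13.92
tool_pos: [0.4859, -0.0386, 0.212]
tcp_rot: [3.139, -0.0, 1.41]
contact_force: [0.1, -0.2, -0.0]
grip_width: 0.998
finger_force: 0.0
[ 0.4859 -0.0386  0.212 ] [ 0.1 -0.2 -0. ] [ 0.01 -0.02 -0.02]
scene tilt 19.5 front foot d 31.9 yaw off -0.8 906 970
  lateral [-40.   40.4]
side tilt 19.9 front foot d 32.7 yaw off 0.2 1648 1689
  lateral [-38.3  40.3]
```

```bash
python3 -m crank '2 10 0 0.18;6 25 0 0.36;13 55 0 0.54;20 85 0 0.72;28 115 0 0.9;35 145 0 1.08;42 175 0 1.26;49 205 0 1.44' 0 40; python3 -m crank '3 12 0 0.18;6 25 0 0.36;9 36 0 0.54;9 38 0 0.72;9 38 0 0.9;9 38 0 1.08;9 38 0 1.26;9 38 0 1.44'; python3 -m crank '0 0 0 0.18;0 0 0 0.36;0 0 0 0.54;0 0 0 0.658;0 0 0 0.658;0 0 0 0.658'; python3 - <<'E'
from h import *
f=grab('wrist'); s=bot.get_state(); print(s['tool_pos'],s['tcp_rot'],s['joint_positions'])
cv2.imwrite('pics/w3.png',cv2.resize(f['frame'][130:430,140:500],None,fx=2,fy=2))
E
```

```text
time: 15.02
tool_pos: [0.5339, 0.1674, 0.209]
tcp_rot: [-3.141, -0.001, 2.856]
contact_force: [0.1, 0.7, 0.2]
grip_width: 0.499
finger_force: 0.0
time: 16.02
tool_pos: [0.5428, 0.2043, 0.2089]
tcp_rot: [3.14, -0.001, -1.987]
contact_force: [0.5, -0.0, 1.0]
grip_width: 0.5
finger_force: 0.0
time: 16.77
tool_pos: [0.543, 0.2044, 0.2096]
tcp_rot: [3.141, -0.0, -1.338]
contact_force: [0.1, 0.3, -0.3]
grip_width: 0.499
finger_force: 0.0
[0.54308209 0.20442583 0.20979336] [ 3.14104512e+00 -8.92817249e-05 -1.33772242e+00] [ 3.60023756e-01  3.85612561e-01  1.53663821e-01  1.33940202e+00
 -1.92401369e-05 -1.44384644e+00]
```

View pics/w3.png

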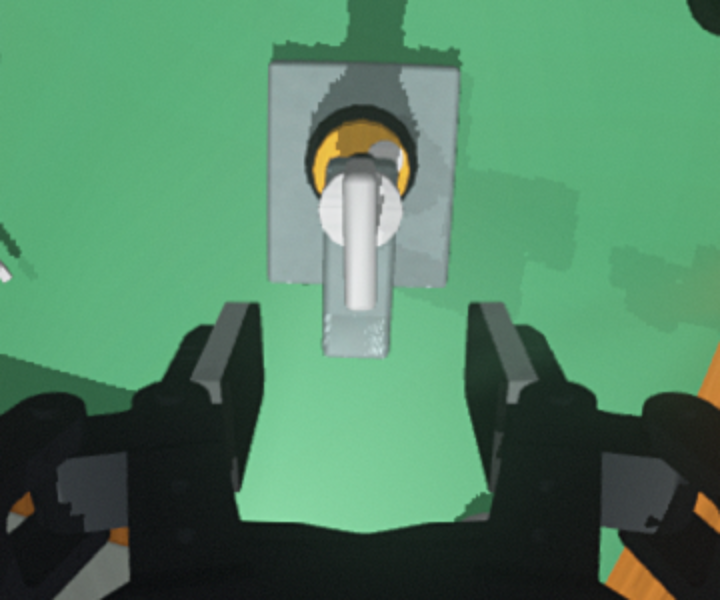

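The crop shows the wing (361,240) pointing straight up the image, parallel to the pads (inner faces at u=262 and 468, centre 365). The tool is about 1.2 mm off across the wing. The clamp arm lies below it.

```bash
python3 -m crank '1.2 0.5 -20 0;1.2 0.5 -45 0;1.2 0.5 -65 0;1.2 0.5 -75 0;1.2 0.5 -75 0;1.2 0.5 -75 0' && python3 -m crank '0 0 0 0;0 0 0 0;0 0 0 0;0 0 0 0' -1 40; python3 - <<'E'
from h import *
f=grab('scene');g=grab('side')
h=np.zeros((500,790,3),np.uint8)
h[:400,:390]=cv2.resize(f['frame'][220:320,320:417],(390,400)); h[:400,400:790]=cv2.resize(g['frame'][225:325,270:367],(390,400))
cv2.imwrite('pics/c4.png',h); s=bot.get_state(); print(s['tool_pos'],s['tcp_rot'],s['ft_torque'])
E
```

```text
time: 17.58
tool_pos: [0.5448, 0.2051, 0.136]
tcp_rot: [-3.141, 0.0, -1.336]
contact_force: [-1.1, -0.0, 1.8]
grip_width: 0.5
finger_force: 0.0
time: 18.08
tool_pos: [0.5442, 0.205, 0.1357]
tcp_rot: [-3.141, 0.0, -1.335]
contact_force: [-3.9, -1.2, 6.9]
grip_width: 0.101
finger_force: 40.4
[0.54428576 0.20496122 0.13574018] [-3.14141983e+00  1.04848384e-04 -1.33542592e+00] [-0.21374832  0.77540023 -0.02869414]
```

View pics/c4.png

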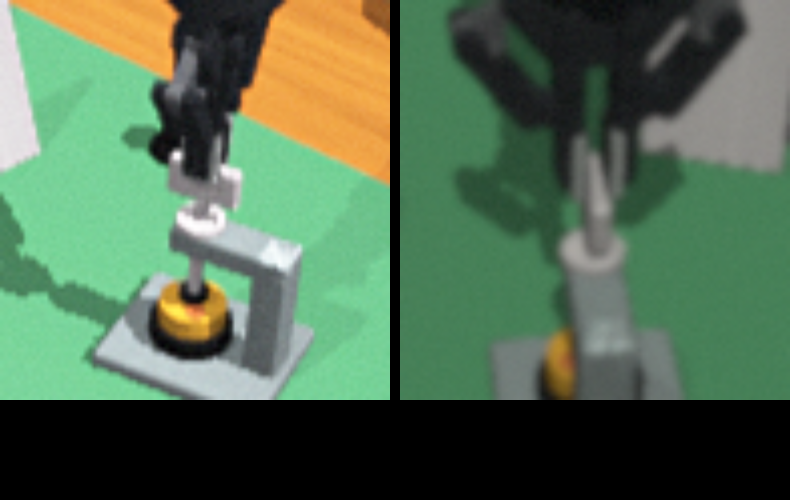

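The fingers hold the upper half of the wing (left 205,175; right 598,180), clear of the bush. I turn clockwise.

```bash
python3 -m crank '0 0 -0.1 -0.15;0 0 -0.2 -0.3;0 0 -0.3 -0.45;0 0 -0.4 -0.6;0 0 -0.5 -0.75;0 0 -0.6 -0.9;0 0 -0.6 -1.05;0 0 -0.7 -1.2'; python3 -m crank '0 0 -0.1 -0.15;0 0 -0.2 -0.3;0 0 -0.3 -0.45;0 0 -0.4 -0.6;0 0 -0.5 -0.75;0 0 -0.6 -0.9;0 0 -0.6 -1.0;0 0 -0.6 -1.0'; python3 -c "
from cell import bot; s=bot.get_state();print(s['tcp_rot'],s['ft_torque'],s['contact_force'],s['joint_positions'])"
```

```text
time: 19.18
tool_pos: [0.5436, 0.2052, 0.1349]
tcp_rot: [3.14, -0.001, -2.54]
contact_force: [-8.6, 1.3, 8.3]
grip_width: 0.098
finger_force: 40.7
time: 20.18
tool_pos: [0.5435, 0.2058, 0.1343]
tcp_rot: [3.141, -0.002, 2.747]
contact_force: [-9.6, 5.0, 7.7]
grip_width: 0.093
finger_force: 40.6
[ 3.14053951e+00 -2.01355753e-03  2.74686465e+00] [ 1.06873598  2.02440793 -0.03584946] [-9.64265348  4.96634213  7.73675563] [3.60854007e-01 4.12155220e-01 1.03315288e-03 1.16041772e+00
 2.14727759e-03 7.55582271e-01]
```

```bash
python3 -m crank '-0.5 0.4 0 -0.07;-0.5 0.4 -0.1 -0.15;-0.5 0.4 -0.1 -0.15'; python3 -c "
from cell import bot; s=bot.get_state();print(s['tcp_rot'],s['ft_torque'],s['contact_force'])"; python3 -m crank '0 0 0 -0.05;0 0 0 -0.05;0 0 0 -0.05'; python3 -c "
from cell import bot; s=bot.get_state();print(s['tcp_rot'],s['ft_torque'])"
```

```text
time: 20.55
tool_pos: [0.5434, 0.206, 0.1342]
tcp_rot: [3.141, -0.001, 2.597]
contact_force: [-5.4, 4.1, 6.1]
grip_width: 0.099
finger_force: 40.4
[ 3.14089745e+00 -1.18739758e-03  2.59695944e+00] [ 0.70891303  1.23624369 -0.08398011] [-5.4156464   4.12529945  6.12984469]
time: 20.92
tool_pos: [0.5434, 0.206, 0.1342]
tcp_rot: [3.141, -0.001, 2.548]
contact_force: [-5.9, 4.5, 5.0]
grip_width: 0.101
finger_force: 40.4
[ 3.14081764e+00 -1.23195251e-03  2.54822860e+00] [ 0.81938883  1.24201081 -0.03076129]
```

```bash
for i in 1 2 3; do python3 -m crank '0 0 0 -0.04;0 0 0 -0.04;0 0 0 -0.04' | grep -E 'rot|finger|width'; python3 -c "
from cell import bot; s=bot.get_state();print(s['ft_torque'])"; done
```

```text
tcp_rot: [3.141, -0.001, 2.508]
grip_width: 0.101
finger_force: 40.3
[ 0.85923456  1.17009648 -0.0022875 ]
tcp_rot: [3.141, -0.001, 2.468]
grip_width: 0.101
finger_force: 40.3
[0.87470499 1.19292153 0.11057606]
tcp_rot: [3.141, -0.001, 2.429]
grip_width: 0.1
finger_force: 42.2
[0.8313898  1.09274085 0.53689099]
```

The torque jumps (0.54 N m) with the tool at 2.43, so the screw seated at about 2.47, which matches the 2.47 rad predicted from the images. I back off a quarter turn from there.

```bash
python3 -m crank '0 0 0 0.045;0 0 0 0.045' | grep -E 'rot|finger|width'; python3 -c "
from cell import bot; s=bot.get_state();print(s['ft_torque'],s['contact_force'])"; python3 -m crank '0 0 0.1 0.12;0 0 0.2 0.24;0 0 0.2 0.36;0 0 0.3 0.48;0 0 0.4 0.6;0 0 0.5 0.72;0 0 0.5 0.8;0 0 0.5 0.8'| grep -E 'rot|finger|width'; python3 -c "
from cell import bot; s=bot.get_state();print(s['ft_torque'],s['contact_force'])"
```

```text
tcp_rot: [3.141, -0.001, 2.474]
grip_width: 0.097
finger_force: 40.3
[0.8178039  1.17121169 0.08002663] [-5.26857112  3.34997796  5.61326239]
tcp_rot: [3.141, -0.001, -3.009]
grip_width: 0.098
finger_force: 40.5
[0.09491172 1.36618948 0.02173173] [-6.07028493  0.33869796  6.02874845]
```

```bash
python3 -m crank '0 0 0.1 0.12;0 0 0.2 0.24;0 0 0.2 0.36;0 0 0.3 0.48;0 0 0.4 0.6;0 0 0.5 0.72;0 0 0.5 0.775;0 0 0.5 0.775'; python3 -m crank '0 0 0 0;0 0 0 0'|grep -E 'time|rot'; python3 tilt.py; python3 - <<'E'
from fit import *
for n in('scene','side'):
    W=cloud(load(n)); print(n,'short',*boxfit(W,(471,-343,8.5,8),[0,0,35],[40,4,35],12,(38,85),60),'clamp',*boxfit(W,(542,215,11.5),[0,0,8],[45,55,8],8,(5,22),90),'wing',*boxfit(W,(544,205,52,131),[0,0,0],[22,5,13],8,(117,130),30))
g=load('side'); cv2.imwrite('pics/end.png',g['frame'])
E
```

```text
time: 24.3
tool_pos: [0.5436, 0.2051, 0.1352]
tcp_rot: [3.142, -0.001, -2.235]
contact_force: [-4.2, -2.3, 6.0]
grip_width: 0.098
finger_force: 40.4
time: 24.55
tcp_rot: [3.142, -0.0, -2.235]
[0.5436 0.2051 0.1352] [-5.3 -2.9  5.3] [-0.55  0.92  0.03]
scene tilt 19.7 front foot d 32.2 yaw off -0.5 903 966
  lateral [-39.6  39.3]
side tilt 19.7 front foot d 32.1 yaw off -0.6 1219 1252
  lateral [-38.4  25.2]
scene short [ 469.33 -346.44    8.47   10.51] 261 1.54 clamp [541.02 215.24  12.03] 711 1.67 wing [541.86 205.23  51.35 131.47] 25 0.7
side short [ 472.07 -343.66   11.6     7.47] 363 1.86 clamp [541.75 214.94  11.28] 750 2.22 wing [545.86 206.22  52.47 131.47] 85 0.65
```

View pics/end.png

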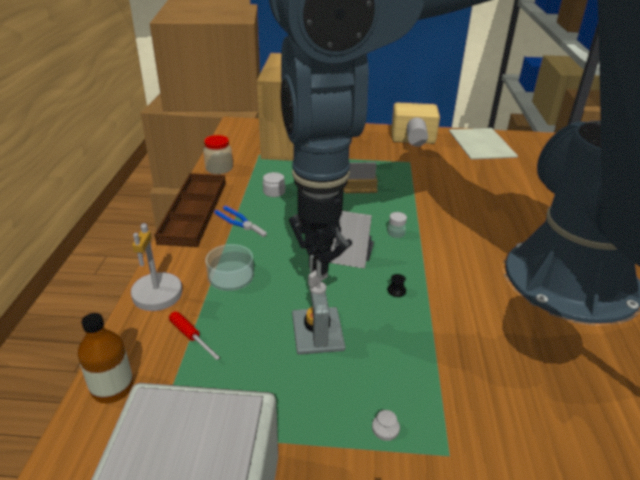

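The final view shows the mirror still leaning (352,238), the gripper on the wing (318,268), and the other things where they were. The wing's fitted yaw is 52°, which agrees with the tool.

```bash
python3 -c "
from cell import bot; print(bot.job_done())"
```

```text
the job is handed in; nothing more can be done
None
```

The mirror leans at about 20° against the angle plate's front face, centred and square. The thumbscrew was turned until it seated, then backed off a quarter turn and still gripped; the job was handed in at about 25 s, and no verdict came back.

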